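Complete the ring of vials in the round pot

ROBOT

A 6-joint arm with a two-finger parallel gripper is mounted at the origin on a cart in front of the work surface, level with it; the furniture and walls round the work are solid. World frame = base frame: x ahead of the robot, y to its left, z up, the work surface at z = 0. Lengths are in m, angles in rad, forces in N, time in s.
With the tool pointing down it reaches from about 0.25 to 0.725 m from the base axis. Payload 4 kg.
Tool frame: the origin (TCP) lies midway between the tips of the shut fingers; the grasp point (between the pads) lies 19 mm behind it; z points along the fingers, y is the line along which they close (so a half turn about z gives the same grasp; the last joint's range is limited). The gripper opens to 85 mm and grips with 20 to 120 N. Pads are 22 mm wide; open, the fingers measure 114 mm over their backs; the gripper's body (76 mm by 85 mm) begins 54 mm behind the grasp point. The pads swing forward as they close: fully open they stand 13 mm farther back than shut.
Start: joints at [1.264, 0.241, 0.005, 1.335, 0, 1.571], TCP at [0.151, 0.477, 0.231] pointing down, gripper open.
Joint ranges: [-2.72, 2.72], [-1.05, 1.87], [-1.09, 1.28], [-1.99, 2.15], [-1.42, 1.44], [-3.14, 3.14]. Speed limits (rad/s): [2.79, 2.79, 3.14, 3.14, 3.14, 3.14].

INTERFACE

Orientations are given as [roll, pitch, yaw] about the fixed x, y, z axes, in that order (R = Rz(yaw) Ry(pitch) Rx(roll)).
In Python, from workcell import sense, capture, calibration, close_job gives the robot as it stands.
- The arm moves only by the tool carry_out, never from a script. Its argument "series" is a list of rows, each a list of 7 numbers: the shift along the tool's x, y, z in mm, then the turn, a rotation vector about the tool's x, y, z in degrees, then the finger opening in mm, from 0 to 85.4. In form: [[dx, dy, dz, rx, ry, rz, fingers], ...]. A call has 1 to 8 rows; each row is the pose to reach, as a shift and turn from the pose commanded when the call began, along the tool's axes at that moment; what a row does not reach only later rows make up. A row lasts 1/8 s, in which the tool goes at most 62.5 mm and 10.7 degrees, less where a joint would pass 70% of its speed; a pose out of reach is approached as far as the arm can. A call with a gripper value outside its range is refused whole. The fingers move at their own pace and stop on an object; "force" is the grip in N (left out, the last holds). Time passes only in rows, so rows that repeat a pose let the fingers close. It gives the time, the measured TCP pose, the force, the opening and the grip force at its end, in the units of the state.
- sense(): the state, without advancing time (a new reading comes with each control period).
- capture(name): name is "scene" or "top" or "wrist"; returns (picture, depth): 420x560x3 uint8, red, green, blue; 420x560 float32, m along the optical axis (not along the pixel's ray), 0 where there is no reading.
- calibration(name): a dict with "fx", "fy", "cx", "cy" (pixels), "k1" (the pictures are not rectified: a ray, as slopes to the right and down, at radius r is drawn at 1 + k1 r^2 times it, then the intrinsics apply), "eye" and "attitude" of the camera in the world. Camera axes: x right, y up, looking along -z (the intrinsics and any distortion apply to the point x, -y, -z); pixel columns grow to the right and rows downward; lengths in m; the calibration is good to about 2 mm. A picture is of the moment at which its call begins: read the wrist's pose just before it. calibration takes no time and is no camera call; for the wrist camera it gives the pose at the moment of the call.
- close_job(): hands the job in; it is judged then, once.
The state is a dict: "time": time; "joint_pos": joint angles; "dq": joint speeds; "joint_efforts": joint torques, N m; "ee_pos": TCP position; "ee_rot": TCP orientation; "ft_force": force on the tool from outside, world axes, zero at the start; "wrist_torque": the same for the moment, N m; "width": finger opening in m; "gripper_force": force on a finger pad.
Only numpy, scipy, OpenCV 4.12 (cv2) and the standard library are available. Lean on these libraries where they do the work, as an engineer would, in place of code of your own. Each camera call takes 0.05 s, during which the arm holds its last target. There are 200 camera calls.

TASK

The round steel pot is packed with white vials in a honeycomb pattern, but two of its seven places, the middle one and one at the wall, are still empty. Fill them with the two tall vials that stand on the bench, one in each, set down gently and left standing upright on the pot's floor; the short loose vial is a spare and is not wanted.

Things in the scene. Friction and masses are not known exactly. Their poses are not given: they have to be found in the camera images.
- tall_vial_a: First tall white plastic vial with a ribbed grey cap: a flat-bottomed cylinder 26 mm in diameter, 110 mm high, 35 to 65 g, standing loose on the bench. Origin: centre of its underside; z up through the cap. The two tall vials are alike.
- tall_vial_b: Second tall white plastic vial with a ribbed grey cap: a flat-bottomed cylinder 26 mm in diameter, 110 mm high, 35 to 65 g, standing loose on the bench. Origin: centre of its underside; z up through the cap. The two tall vials are alike.
- place_centre (a point): Middle empty place: centre of the inner floor (5 mm above the bench) of a round steel pot, 136 mm wide over the rim, 45 mm high, wall 3 mm, two wire ears to 80 mm from its axis, fixed, turned any way. Round it at 38 mm, 60 degrees apart, are six places; five hold short vials, 26 mm wide, fixed, tops 55 mm above the bench. z up, x toward the other empty place.
- place_rim (a point): Empty place at the wall: point on the pot's inner floor 38 mm from the middle place. A vial here has about 12 mm free to each neighbour and to the wall. z up, x outward from the pot's axis. To the right of the work stands a fixed microscope about 0.4 m tall (x 0.3 to 0.6, y -0.05 to 0.2): come round or over it.

How it is judged:
At the end, for the whole second after the job is handed in: One tall vial stands in the middle place and the other in the empty place at the wall (either way round), each with the centre of its underside within 15 mm sideways of the place and within 6 mm of the pot's inner floor, upright within 10 degrees, and at rest ((((horizontal distance between tall_vial_a and place_centre below 0.015 m and z of tall_vial_a in the frame of place_centre between -0.004 and 0.006 m) and (horizontal distance between tall_vial_b and place_rim below 0.015 m and z of tall_vial_b in the frame of place_rim between -0.004 and 0.006 m)) or ((horizontal distance between tall_vial_b and place_centre below 0.015 m and z of tall_vial_b in the frame of place_centre between -0.004 and 0.006 m) and (horizontal distance between tall_vial_a and place_rim below 0.015 m and z of tall_vial_a in the frame of place_rim between -0.004 and 0.006 m))) and angle between each of tall_vial_a, tall_vial_b's own z axis and vertical below 0.17 rad and linear speed of each of tall_vial_a, tall_vial_b below 0.02 m/s); the robot touches nothing.
It fails at once if a tall vial is dropped or driven into the pot (faster than 0.6 m/s within 30 mm of the pot's floor) ((horizontal distance between tall_vial_a and place_centre below 0.06 m and z of tall_vial_a in the frame of place_centre below 0.03 m and linear speed of tall_vial_a above 0.6 m/s) or (horizontal distance between tall_vial_b and place_centre below 0.06 m and z of tall_vial_b in the frame of place_centre below 0.03 m and linear speed of tall_vial_b above 0.6 m/s)).
It also fails if it takes over 59 s, if anything falls off the work surface, if the arm or the gripper's body presses on something with over 40 N, if the wrist force passes 120 N, or if a joint passes its speed limit or range.

## Working session

There is one attempt and no reset: what is moved stays moved. The work goes in short steps, Python scripts to look and compute and a tool call to move; the robot and the scene stay as the last step left them, time stands still between calls to the robot, and variables do not carry over. Pictures are saved under pics/ and viewed, at most 10 in all, crops included, and the job is handed in when it is done.

Besides the shell and the picture viewer there is one more tool, called after "Request:" in YAML: its name, and indented under it one key for each argument. carry_out: Moves the arm, as the interface text tells. Its arguments: {"type":"object","properties":{"series":{"type":"array"},"force":{"type":"number"}},"required":["series"]}

```bash
mkdir -p pics; cat > h.py <<'E'
import numpy as np, cv2
from workcell import sense, capture, calibration, close_job
from scipy.spatial.transform import Rotation as R
def att(c):
    a=np.array(c["attitude"],float)
    if a.shape==(3,3): return a
    return R.from_euler('xyz',a).as_matrix() if a.size==3 else None
def rays(c,uv):
    K=np.array([[c["fx"],0,c["cx"]],[0,c["fy"],c["cy"]],[0,0,1]])
    p=cv2.undistortPoints(np.array(uv,float).reshape(-1,1,2),K,np.array([c["k1"],0,0,0.]))[:,0]
    return np.c_[p[:,0],-p[:,1],-np.ones(len(p))]@att(c).T
def at_z(c,uv,z):
    d=rays(c,uv); e=np.array(c["eye"]); return e+d*((z-e[2])/d[:,2])[:,None]
def cloud(c,depth):
    h,w=depth.shape; v,u=np.mgrid[:h,:w]
    d=rays(c,np.c_[u.ravel(),v.ravel()]); P=np.array(c["eye"])+d*depth.ravel()[:,None]
    P[depth.ravel()==0]=np.nan
    return P.reshape(h,w,3)
def rel(target,yaw=None):
    "shift in tool axes mm from current measured pose"
    s=sense(); M=R.from_euler('xyz',s["ee_rot"]).as_matrix()
    return M.T@(np.array(target)-np.array(s["ee_pos"]))*1000
E
python3 - <<'E'
from h import *
print(sense())
for n in("top","scene"):
    c=calibration(n); print(n,c); p,d=capture(n); cv2.imwrite(f"pics/{n}0.png",p[...,::-1]); np.save(f"{n}0.npy",d)
E
```

```text
{'time': 0.0, 'joint_pos': array([ 1.26402832e+00,  2.41421418e-01,  3.68954215e-03,  1.33518881e+00,
       -4.57705493e-06,  1.57083990e+00]), 'dq': array([ 3.94722721e-05,  1.09198198e-03, -1.80439516e-04,  1.87178973e-04,
        6.55335744e-04,  1.85130160e-04]), 'joint_efforts': array([-3.03669012e-04, -3.72317612e+01,  2.52408975e+01,  1.69034681e-02,
       -3.30704360e-06, -5.14867338e-06]), 'ee_pos': array([0.15079611, 0.47604199, 0.23039551]), 'ee_rot': array([-3.13946829e+00,  4.66961932e-06,  2.83478108e+00]), 'ft_force': array([0.22137252, 0.46524673, 0.21367642]), 'wrist_torque': array([-0.05959997, -0.05591289,  0.02335021]), 'gripper_force': 0.0, 'width': 0.0854074588452208}
top {'fx': 404.76713390751326, 'fy': 404.76713390751326, 'cx': 286.0046887384256, 'cy': 211.88769326883943, 'k1': -0.015725375224976898, 'eye': array([0.39577776, 0.35407103, 0.87927365]), 'attitude': array([ 0.15224277, -0.02116936, -1.55787595])}
scene {'fx': 441.94971491322184, 'fy': 441.94971491322184, 'cx': 280.496015171831, 'cy': 204.40397098141818, 'k1': -0.006122568529217112, 'eye': array([0.83418984, 0.94107478, 0.52384834]), 'attitude': array([ 0.9416347 , -0.02257562,  2.65249675])}
```

View pics/top0.png

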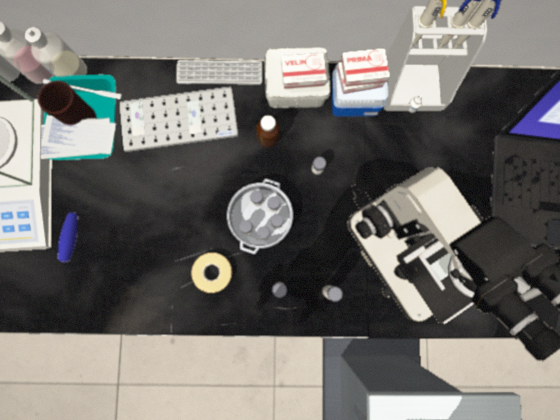

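View pics/scene0.png

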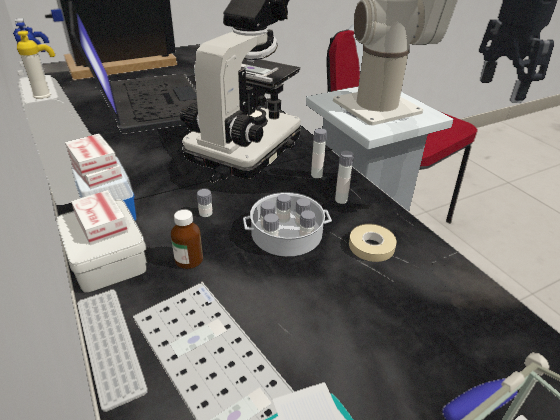

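Top view: the pot is at about (260,215), with its open places near the middle and the lower left. The tall vials are at about (279,289) and (334,293), and the spare is at (319,165). Next I'll measure with the depth images.

```bash
python3 - <<'E'
from h import *
c=calibration("top"); d=np.load("top0.npy"); P=cloud(c,d)
def blob(u0,u1,v0,v1,zlo,zhi):
    Q=P[v0:v1,u0:u1]; m=(Q[...,2]>zlo)&(Q[...,2]<zhi); pts=Q[m]
    (x,y),r=cv2.minEnclosingCircle(pts[:,:2].astype(np.float32)*1000)
    print(len(pts),pts.mean(0).round(4),"circ",x,y,r)
print("bench",np.nanmedian(P[280:300,120:160,2]))
blob(262,300,270,305,.1,.12); blob(315,352,275,310,.1,.12); blob(300,335,145,180,.04,.07)
# pot rim & cap tops
Q=P[170:260,215:305]; z=Q[...,2]
m=(z>.035)&(z<.049); print("rim",m.sum()); p=Q[m][:,:2]
A=np.c_[2*p,np.ones(len(p))]
keep=np.ones(len(p),bool)
for _ in range(6):
    s=np.linalg.lstsq(A[keep],(p[keep]**2).sum(1),rcond=None)[0]; r=np.sqrt(s[2]+s[0]**2+s[1]**2); e=np.hypot(*(p-s[:2]).T); keep=abs(e-.0665)<.006
print(s[:2],r,keep.sum())
# caps mask
m2=((z>.050)&(z<.062)).astype(np.uint8); n,l,st,ce=cv2.connectedComponentsWithStats(m2)
for i in range(1,n):
    if st[i,4]>15:
        q=Q[l==i].mean(0); dd=q[:2]-s[:2]; print(st[i,4],ce[i]+[215,170],q.round(4),np.hypot(*dd),np.degrees(np.arctan2(dd[1],dd[0])))
p=cv2.imread("pics/top0.png")[165:305,215:355]; cv2.imwrite("pics/crop0.png",cv2.resize(p,None,fx=4.2,fy=4.2,interpolation=cv2.INTER_CUBIC))
E
```

```text
bench -0.00033274535035565656
157 [0.367  0.3493 0.1099] circ 367.0462341308594 349.2373046875 13.504234313964844
164 [0.3616 0.2473 0.1098] circ 361.71051025390625 246.89193725585938 13.586755752563477
128 [0.63   0.2707 0.0494] circ 630.7837524414062 270.3454284667969 13.546422958374023
rim 601
[0.51801041 0.39204509] 0.06489587860288272 508
122 [256.45081967 195.72131148] [0.5554 0.3999 0.0551] 0.03815570258736533 11.853221197911708
125 [273.84 201.64] [0.5435 0.3637 0.0549] 0.038159602320076924 -48.006828119494315
123 [277.31707317 219.47154472] [0.5064 0.3559 0.0552] 0.03796061911549543 -107.77444028129406
127 [245.87401575 225.69291339] [0.4926 0.42   0.0549] 0.03778152879168831 132.2655105515768
125 [263.312 231.576] [0.481  0.3841 0.0553] 0.03783254367962267 -167.8593564241882
```

View pics/crop0.png

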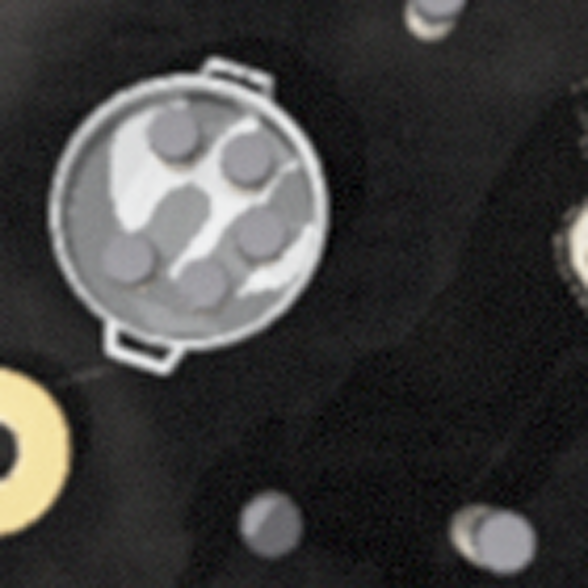

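The crop shows five caps, with the free places in the middle and at the upper left. That puts place_rim at 72.1° from the pot's axis, at (0.530, 0.428), with place_centre at (0.518, 0.392). The tall vials are at (0.367, 0.349) and (0.362, 0.247). Vial b is close to the microscope, so I'll check that clearance before moving.

```bash
python3 - <<'E'
from h import *
Q=[]
for n in("top","scene"):
    P=cloud(calibration(n),np.load(n+"0.npy")).reshape(-1,3); Q.append(P)
P=np.vstack(Q); P=P[(P[:,0]>.25)&(P[:,0]<.65)&(P[:,1]>-.06)&(P[:,1]<.225)&(P[:,2]>.02)&(P[:,2]<.5)]
b=np.array([.3617,.2473]); u=b/np.hypot(*b); n=np.array([-u[1],u[0]])
for lo,hi in((.02,.06),(.06,.1),(.1,.15),(.15,.2),(.2,.25),(.25,.3),(.3,.35),(.35,.42)):
    q=P[(P[:,2]>lo)&(P[:,2]<hi)]
    off=-(q[:,:2]@n); i=np.argsort(off)[5]
    dist=np.hypot(*(q[:,:2]-b).T); al=q[:,:2]@u; s=al<.5
    print(lo,len(q),"minx",np.percentile(q[:,0],.5),"maxy",np.percentile(q[:,1],99.5),"nearest line",off[i].round(3),q[i].round(3),"along<.5 min off",np.sort(off[s])[3:4],"dist b",np.sort(dist)[3])
s=sense();M=R.from_euler('xyz',s["ee_rot"]);T=R.from_euler('xyz',[np.pi,0,np.radians(72.1)])
print(rel([.367,.3492,.230]),np.degrees((M.inv()*T).as_rotvec()))
E
```

```text
0.02 6168 minx 0.3102430389021741 maxy 0.20524119993016998 nearest line 0.094 [0.361 0.133 0.027] along<.5 min off [0.09348156] dist b 0.10471336169174175
0.06 1319 minx 0.35082527642633626 maxy 0.20436295226075654 nearest line 0.105 [0.479 0.2   0.098] along<.5 min off [0.10600022] dist b 0.12023012450952104
0.1 3875 minx 0.39308240406023387 maxy 0.20398322702547508 nearest line 0.105 [0.483 0.203 0.109] along<.5 min off [0.10504596] dist b 0.11893022902653665
0.15 6680 minx 0.3219113614718072 maxy 0.15802940614249172 nearest line 0.112 [0.319 0.082 0.185] along<.5 min off [0.11201345] dist b 0.11528914612609702
0.2 2873 minx 0.36497870070662153 maxy 0.1575804608889252 nearest line 0.156 [0.383 0.073 0.229] along<.5 min off [0.15577343] dist b 0.17065746446780447
0.25 5793 minx 0.36148399104447926 maxy 0.1496627382356565 nearest line 0.14 [0.348 0.068 0.293] along<.5 min off [0.13965377] dist b 0.15777453325452456
0.3 7869 minx 0.3209175202661994 maxy 0.097606736005098 nearest line 0.14 [0.361 0.078 0.322] along<.5 min off [0.13947248] dist b 0.16325226503996826
0.35 1574 minx 0.29446601438980063 maxy 0.047938452154745355 nearest line 0.144 [0.295 0.027 0.359] along<.5 min off [0.14384311] dist b 0.19979789383884097
[-244.40649765  -55.73176536    0.60983756] [-8.32882660e-02  8.53557421e-02  9.03254118e+01]
```

Clearance is at least 90 mm on every side, so the direct approach is fine. Moving above vial a.

Request:
carry_out:
  series:
    - [-60, -14, 0, 0, 0, 11, 85]
    - [-120, -28, 0, 0, 0, 22, 85]
    - [-180, -42, 0, 0, 0, 33, 85]
    - [-244.5, -55.7, 0, 0, 0, 44, 85]
    - [-244.5, -55.7, 0, 0, 0, 55, 85]
    - [-244.5, -55.7, 0, 0, 0, 66, 85]
    - [-244.5, -55.7, 0, 0, 0, 77, 85]
    - [-244.5, -55.7, 0, 0, 0, 90.3, 85]
  force: 30

```text
time: 1.1
ee_pos: [0.3671, 0.3493, 0.2307]
ee_rot: [-3.141, 0.001, 1.328]
ft_force: [0.2, 0.8, -1.3]
width: 0.0851
gripper_force: 0.0
```

Request:
carry_out:
  series:
    - [0, 0, 0, 0, 0, 2, 85]
    - [0, 0, 0, 0, 0, 2, 85]
    - [0, 0, 0, 0, 0, 2, 85]

```text
time: 1.48
ee_pos: [0.3672, 0.3497, 0.2312]
ee_rot: [-3.141, 0.0, 1.301]
ft_force: [-0.5, 0.2, -0.2]
width: 0.0847
gripper_force: 0.0
```

```bash
python3 - <<'E'
from h import *
s=sense();M=R.from_euler('xyz',s["ee_rot"]);T=R.from_euler('xyz',[np.pi,0,np.radians(72.1)])
print(s["time"],s["ee_pos"],s["joint_pos"],rel([.367,.3492,.066]),np.degrees((M.inv()*T).as_rotvec()))
E
```

```text
1.475 [0.36718157 0.34971068 0.23121138] [ 7.61034895e-01  2.54809307e-01  2.34522162e-02  1.33963114e+00
 -3.70402046e-06  2.60119291e+00] [-5.13083006e-01 -2.33322718e-02  1.65211472e+02] [-0.00526875  0.00965413  2.46671184]
```

Request:
carry_out:
  series:
    - [-0.5, 0, 50, 0, 0, 2.4, 85]
    - [-0.5, 0, 100, 0, 0, 2.4, 85]
    - [-0.5, 0, 140, 0, 0, 2.4, 85]
    - [-0.5, 0, 155, 0, 0, 2.4, 85]
    - [-0.5, 0, 165, 0, 0, 2.4, 85]
    - [-0.5, 0, 165, 0, 0, 2.4, 85]
    - [-0.5, 0, 165, 0, 0, 2.4, 20]
    - [-0.5, 0, 165, 0, 0, 2.4, 20]

```text
time: 2.48
ee_pos: [0.3678, 0.3499, 0.0674]
ee_rot: [3.14, -0.002, 1.258]
ft_force: [-1.3, -0.7, 0.6]
width: 0.0511
gripper_force: 0.0
```

Request:
carry_out:
  series:
    - [0, 0, 0, 0, 0, 0, 20]
    - [0, 0, 0, 0, 0, 0, 20]
    - [0, 0, 0, 0, 0, 0, 20]
    - [0, 0, 0, 0, 0, 0, 20]
    - [0, 0, 0, 0, 0, 0, 20]
    - [0, 0, 0, 0, 0, 0, 20]

```text
time: 3.22
ee_pos: [0.3674, 0.3496, 0.0668]
ee_rot: [3.141, -0.001, 1.258]
ft_force: [-0.3, 0.7, 5.0]
width: 0.0251
gripper_force: 31.6
```

Request:
carry_out:
  series:
    - [0, 0, -30, 0, 0, 0, 20]
    - [0, 0, -60, 0, 0, 0, 20]
    - [0, 0, -90, 0, 0, 0, 20]
    - [25, 26, -90, 0, 0, 0, 20]
    - [55, 57, -90, 0, 0, 0, 20]
    - [85, 89, -90, 0, 0, 0, 20]
    - [110, 115, -90, 0, 0, 0, 20]
    - [124.7, 130.3, -90, 0, 0, 0, 20]

```text
time: 4.22
ee_pos: [0.5306, 0.4278, 0.1545]
ee_rot: [-3.141, 0.002, 1.257]
ft_force: [0.1, 0.5, -0.5]
width: 0.0248
gripper_force: 31.2
```

Request:
carry_out:
  series:
    - [0, 0, 0, 0, 0, 0, 20]
    - [0, 0, 0, 0, 0, 0, 20]
    - [0, 0, 0, 0, 0, 0, 20]

```text
time: 4.6
ee_pos: [0.5286, 0.4274, 0.1563]
ee_rot: [-3.141, 0.001, 1.258]
ft_force: [-1.4, -0.0, -1.3]
width: 0.0256
gripper_force: 31.2
```

```bash
python3 - <<'E'
from h import *
s=sense();print(s)
p,d=capture("scene"); cv2.imwrite("pics/s1.png",p[80:360,180:480,::-1].repeat(2,0).repeat(2,1))
c=calibration("top");p,d=capture("top"); cv2.imwrite("pics/t1.png",p[...,::-1]); 
print(rel([.5297,.4282,.0718]))
p,d=capture("wrist"); cv2.imwrite("pics/w1.png",p[...,::-1])
E
```

```text
{'time': 4.6, 'joint_pos': array([ 6.80006707e-01,  6.42925027e-01,  4.31613499e-01,  1.36033476e+00,
       -1.57895291e-05,  2.56317753e+00]), 'dq': array([-0.00040062, -0.00515688,  0.0072518 ,  0.00023734, -0.00035478,
        0.00060448]), 'joint_efforts': array([-9.61243990e-02, -5.54115844e+01,  2.55499130e+01, -5.63701455e-03,
       -4.08886175e-03,  3.85391777e-04]), 'ee_pos': array([0.52857874, 0.42744091, 0.15633945]), 'ee_rot': array([-3.14114121e+00,  7.20326226e-04,  1.25842200e+00]), 'ft_force': array([-1.39356028, -0.00694911, -1.28352072]), 'wrist_torque': array([0.01240375, 0.02795956, 0.01131578]), 'gripper_force': 31.19122490286827, 'width': 0.02559937582842718}
[ 0.77018025  0.6203821  84.95588056]
```

View pics/s1.png

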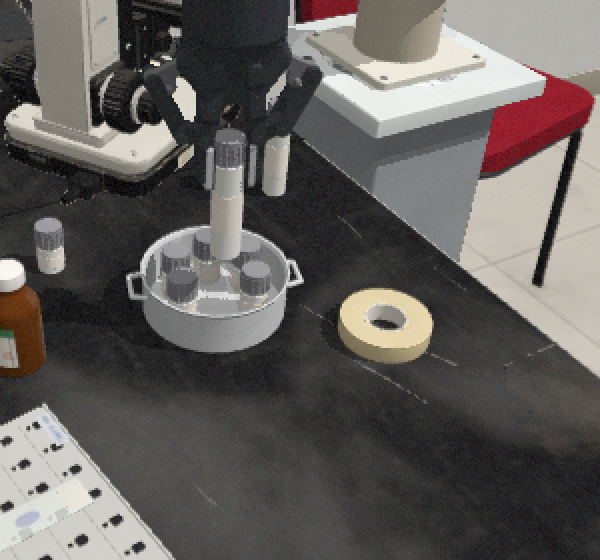

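The view shows the vial held upright at about (228,195), over the empty rim place. Lowering it in now.

Request:
carry_out:
  series:
    - [0.7, 0.5, 20, 0, 0, 0, 20]
    - [0.7, 0.5, 40, 0, 0, 0, 20]
    - [0.7, 0.5, 60, 0, 0, 0, 20]
    - [0.7, 0.5, 70, 0, 0, 0, 20]
    - [0.7, 0.5, 78, 0, 0, 0, 20]
    - [0.7, 0.5, 81, 0, 0, 0, 20]
    - [0.7, 0.5, 83, 0, 0, 0, 20]
    - [0.7, 0.5, 83, 0, 0, 0, 20]

```text
time: 5.75
ee_pos: [0.5304, 0.4285, 0.0737]
ee_rot: [3.141, -0.001, 1.258]
ft_force: [0.3, -0.4, 0.3]
width: 0.0252
gripper_force: 31.2
```

Request:
carry_out:
  series:
    - [0, 0, 0.5, 0, 0, 0, 20]
    - [0, 0, 1, 0, 0, 0, 20]
    - [0, 0, 1, 0, 0, 0, 20]

```text
time: 6.12
ee_pos: [0.5302, 0.4283, 0.0724]
ee_rot: [3.142, -0.0, 1.258]
ft_force: [-0.5, 0.4, -0.2]
width: 0.0257
gripper_force: 31.2
```

Request:
carry_out:
  series:
    - [0, 0, 0.5, 0, 0, 0, 20]
    - [0, 0, 1, 0, 0, 0, 20]
    - [0, 0, 1, 0, 0, 0, 20]

```text
time: 6.5
ee_pos: [0.5303, 0.4285, 0.072]
ee_rot: [3.141, -0.001, 1.258]
ft_force: [-0.5, -0.6, 3.5]
width: 0.0248
gripper_force: 31.5
```

Request:
carry_out:
  series:
    - [0, 0, 0, 0, 0, 0, 30]
    - [0, 0, 0, 0, 0, 0, 40]
    - [0, 0, 0, 0, 0, 0, 60]
    - [0, 0, 0, 0, 0, 0, 60]
    - [0, 0, -20, 0, 0, 0, 60]
    - [0, 0, -60, 0, 0, 0, 60]
    - [0, 0, -110, 0, 0, 0, 60]
    - [0, 0, -140, 0, 0, 0, 85]

```text
time: 7.5
ee_pos: [0.5309, 0.4289, 0.2146]
ee_rot: [3.139, -0.003, 1.258]
ft_force: [0.7, 0.2, -0.4]
width: 0.0759
gripper_force: 0.0
```

```bash
python3 - <<'E'
from h import *
s=sense();print(s["time"],s["ee_pos"],rel([.3617,.2473,.210]))
P=cloud(calibration("scene"),capture("scene")[1]).reshape(-1,3)
q=P[(np.hypot(P[:,0]-.53,P[:,1]-.428)<.03)&(P[:,2]>.06)&(P[:,2]<.125)]
print(len(q),np.nanmax(q[:,2]),np.median(q[q[:,2]>.112],0))
for lo in(.065,.08,.095): print(q[(q[:,2]>lo)&(q[:,2]<lo+.015)].mean(0))
E
```

```text
7.5 [0.53090692 0.42886623 0.21462385] [-224.84220056 -105.12643954    3.61607517]
501 0.11450160898384737 [0.53035113 0.42940476 0.11282523]
[0.53461307 0.43697136 0.07259946]
[0.53399667 0.43647653 0.08720656]
[0.53453237 0.43611147 0.10262418]
```

Vial a stands upright in the rim place, its top at 0.1145 m. Next is vial b.

Request:
carry_out:
  series:
    - [-40, -19, 0, 0, 0, 0, 85]
    - [-90, -42, 0, 0, 0, 0, 85]
    - [-140, -65, 0, 0, 0, 0, 85]
    - [-190, -88, 0, 0, 0, 0, 85]
    - [-215, -100, 0, 0, 0, 0, 85]
    - [-224.8, -105.1, 3, 0, 0, 0, 85]
    - [-224.8, -105.1, 3, 0, 0, 0, 85]
    - [-224.8, -105.1, 3, 0, 0, 0, 85]

```text
time: 8.55
ee_pos: [0.362, 0.2476, 0.2083]
ee_rot: [3.141, -0.001, 1.258]
ft_force: [-0.7, 0.1, 0.5]
width: 0.0851
gripper_force: 0.0
```

```bash
python3 - <<'E'
from h import *
s=sense();print(s["time"],s["ee_pos"],s["ft_force"],rel([.3617,.2471,.0665]))
E
```

```text
8.55 [0.36195762 0.24764546 0.2082569 ] [-0.68945141  0.05752534  0.52944371] [-7.01422715e-01 -1.36429902e-01  1.41756383e+02]
```

Request:
carry_out:
  series:
    - [-0.5, 0, 40, 0, 0, 0, 85]
    - [-0.5, 0, 80, 0, 0, 0, 85]
    - [-0.5, 0, 120, 0, 0, 0, 85]
    - [-0.5, 0, 135, 0, 0, 0, 85]
    - [-0.5, 0, 142, 0, 0, 0, 85]
    - [-0.5, 0, 142, 0, 0, 0, 85]
    - [-0.5, 0, 142, 0, 0, 0, 20]
    - [-0.5, 0, 142, 0, 0, 0, 20]

```text
time: 9.55
ee_pos: [0.3615, 0.2468, 0.0671]
ee_rot: [3.14, -0.001, 1.258]
ft_force: [-0.4, 0.4, -0.6]
width: 0.051
gripper_force: 0.0
```

Request:
carry_out:
  series:
    - [0, 0, 0, 0, 0, 0, 20]
    - [0, 0, 0, 0, 0, 0, 20]
    - [0, 0, 0, 0, 0, 0, 20]
    - [0, 0, 0, 0, 0, 0, 20]
    - [0, 0, 0, 0, 0, 0, 20]
    - [0, 0, 0, 0, 0, 0, 20]

```text
time: 10.3
ee_pos: [0.3611, 0.2465, 0.0668]
ee_rot: [3.141, -0.001, 1.258]
ft_force: [-1.8, -1.1, 6.4]
width: 0.0254
gripper_force: 29.5
```

Request:
carry_out:
  series:
    - [0, 0, -35, 0, 0, 0, 20]
    - [0, 0, -70, 0, 0, 0, 20]
    - [0, 0, -100, 0, 0, 0, 20]
    - [40, 22, -100, 0, 0, 0, 20]
    - [90, 50, -100, 0, 0, 0, 20]
    - [140, 78, -100, 0, 0, 0, 20]
    - [170, 95, -100, 0, 0, 0, 20]
    - [186.4, 104.3, -100, 0, 0, 0, 20]

```text
time: 11.3
ee_pos: [0.5183, 0.3924, 0.1646]
ee_rot: [-3.141, 0.001, 1.258]
ft_force: [-0.4, -0.6, -0.5]
width: 0.0255
gripper_force: 29.6
```

Request:
carry_out:
  series:
    - [0, 0, 0, 0, 0, 0, 20]
    - [0, 0, 0, 0, 0, 0, 20]
    - [0, 0, 0, 0, 0, 0, 20]

```text
time: 11.68
ee_pos: [0.5168, 0.3909, 0.1665]
ee_rot: [-3.141, 0.001, 1.258]
ft_force: [-0.4, -0.3, -0.3]
width: 0.0254
gripper_force: 29.6
```

```bash
python3 - <<'E'
from h import *
s=sense();print(s["time"],s["ee_pos"],s["width"],rel([.518,.392,.072]))
p,d=capture("scene"); cv2.imwrite("pics/s2.png",p[80:360,180:480,::-1].repeat(2,0).repeat(2,1))
E
```

```text
11.675 [0.51679283 0.39085596 0.16645103] 0.02538348611997117 [ 1.51282217  0.82708661 94.44993498]
```

View pics/s2.png

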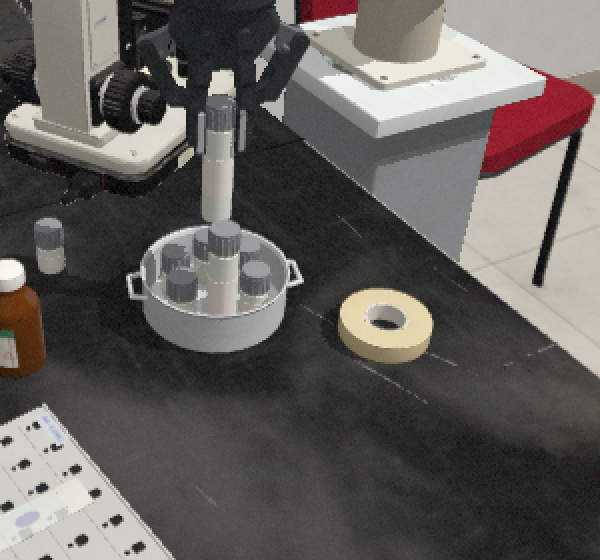

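Vial a stands in the rim place at about (223,270). Vial b hangs upright behind it at (218,160), over the middle place. Lowering it.

Request:
carry_out:
  series:
    - [0.8, 0.5, 20, 0, 0, 0, 20]
    - [0.8, 0.5, 40, 0, 0, 0, 20]
    - [0.8, 0.5, 60, 0, 0, 0, 20]
    - [0.8, 0.5, 75, 0, 0, 0, 20]
    - [0.8, 0.5, 85, 0, 0, 0, 20]
    - [0.8, 0.5, 90, 0, 0, 0, 20]
    - [0.8, 0.5, 92, 0, 0, 0, 20]
    - [0.8, 0.5, 92, 0, 0, 0, 20]

```text
time: 12.72
ee_pos: [0.5184, 0.3923, 0.0747]
ee_rot: [3.141, -0.001, 1.258]
ft_force: [0.1, 0.9, -0.6]
width: 0.0252
gripper_force: 29.6
```

Request:
carry_out:
  series:
    - [0, 0, 0.5, 0, 0, 0, 20]
    - [0, 0, 1, 0, 0, 0, 20]
    - [0, 0, 1.5, 0, 0, 0, 20]
    - [0, 0, 1.5, 0, 0, 0, 20]

```text
time: 13.22
ee_pos: [0.5181, 0.3921, 0.0728]
ee_rot: [-3.142, 0.0, 1.258]
ft_force: [0.3, -0.0, -0.4]
width: 0.0257
gripper_force: 29.6
```

Request:
carry_out:
  series:
    - [0, 0, 0.5, 0, 0, 0, 20]
    - [0, 0, 1, 0, 0, 0, 20]
    - [0, 0, 1, 0, 0, 0, 20]

```text
time: 13.6
ee_pos: [0.5182, 0.3922, 0.072]
ee_rot: [3.141, -0.0, 1.258]
ft_force: [-0.2, -0.1, 0.9]
width: 0.0253
gripper_force: 29.7
```

Request:
carry_out:
  series:
    - [0, 0, 0.4, 0, 0, 0, 20]
    - [0, 0, 0.4, 0, 0, 0, 20]

```text
time: 13.85
ee_pos: [0.5182, 0.3922, 0.072]
ee_rot: [3.141, -0.0, 1.258]
ft_force: [-1.4, -1.2, 4.0]
width: 0.0252
gripper_force: 30.0
```

Request:
carry_out:
  series:
    - [0, 0, 0, 0, 0, 0, 30]
    - [0, 0, 0, 0, 0, 0, 40]
    - [0, 0, 0, 0, 0, 0, 60]
    - [0, 0, 0, 0, 0, 0, 60]
    - [0, 0, -20, 0, 0, 0, 60]
    - [0, 0, -60, 0, 0, 0, 60]
    - [0, 0, -110, 0, 0, 0, 60]
    - [0, 0, -140, 0, 0, 0, 60]

```text
time: 14.85
ee_pos: [0.5189, 0.3927, 0.2146]
ee_rot: [3.139, -0.003, 1.258]
ft_force: [0.7, -0.1, 0.7]
width: 0.0599
gripper_force: 0.0
```

Request:
carry_out:
  series:
    - [-30, 0, 0, 0, 0, 0, 60]
    - [-80, 0, 0, 0, 0, 0, 60]
    - [-130, -20, 0, 0, 0, 0, 60]
    - [-150, -40, 0, 0, 0, 0, 60]
    - [-150, -60, 0, 0, 0, 0, 60]
    - [-150, -60, 0, 0, 0, 0, 60]

```text
time: 15.6
ee_pos: [0.4143, 0.2688, 0.2119]
ee_rot: [3.141, -0.001, 1.26]
ft_force: [-0.1, 0.3, 0.6]
width: 0.0598
gripper_force: 0.0
```

```bash
python3 - <<'E'
from h import *
s=sense();print(s["time"],s["ee_pos"],s["ft_force"])
p,d=capture("top"); P=cloud(calibration("top"),d).reshape(-1,3)
for n,t in(("rim",(.5297,.4282)),("centre",(.518,.392))):
    q=P[(np.hypot(P[:,0]-t[0],P[:,1]-t[1])<.022)&(P[:,2]>.108)&(P[:,2]<.125)]; print(n,len(q),q.mean(0)-[*t,.115],np.ptp(q,axis=0))
im=p[165:265,205:325,::-1]; cv2.imwrite("pics/t3.png",cv2.resize(im,None,fx=5,fy=5,interpolation=cv2.INTER_CUBIC))
E
```

```text
15.6 [0.41425484 0.26883644 0.21189992] [-0.14383507  0.27350208  0.55150247]
rim 150 [ 7.45795450e-04 -5.64330858e-04 -7.47635767e-05] [0.02511874 0.02705431 0.0104289 ]
centre 153 [ 0.00027456 -0.00172598 -0.00032466] [0.02683775 0.02497169 0.0093662 ]
```

View pics/t3.png

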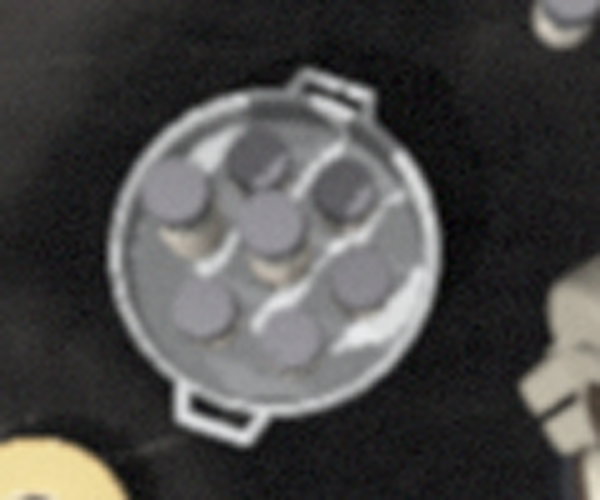

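The picture shows both tall vials upright in their places, at about (178,190) and (272,222), within 2 mm of target. The gripper is clear of them.

```bash
python3 -c "
from workcell import close_job
print(close_job())"
```

```text
the job is handed in; nothing more can be done
None
```

Both tall vials stand upright in the pot, one in the middle place and one in the empty place at the wall, each within about 2 mm of target by the top camera; the job was handed in at about 16 s, and the hand-in call returned no verdict.

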